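Gauge a printer bushing and show it to the webcam

ROBOT

A 7-joint arm with a two-finger parallel gripper is mounted at the origin on the work surface; the furniture and walls round the work are solid. World frame = base frame: x ahead of the robot, y to its left, z up, the work surface at z = 0. Lengths are in m, angles in rad, forces in N, time in s.
With the tool pointing down it reaches from about 0.375 to 0.925 m from the base axis. Payload 3.1 kg.
Tool frame: the origin (TCP) lies between the finger pads; the fingertips stand 19 mm ahead of it and the grasp point (between the pads) is the TCP; z points along the fingers, y is the line along which they close (so a half turn about z gives the same grasp; the last joint's range is limited). The gripper opens to 85 mm and grips with 20 to 120 N. Pads are 22 mm wide; open, the fingers measure 114 mm over their backs; the gripper's body (76 mm by 85 mm) begins 54 mm behind the grasp point. The pads swing forward as they close: fully open they stand 13 mm farther back than shut.
Start: joints at [-1.23, 0.383, 0.044, 1.598, -0.018, 1.161, -0.05], TCP at [0.276, 0.588, 0.228] pointing down, gripper open.
Joint ranges: [-2.61, 2.61], [-0.41, 2.15], [-1.48, 1.57], [0, 2.5], [-1.57, 4.71], [0.05, 1.97], [-2.85, 2.85]. Speed limits (rad/s): [2.79, 2.79, 3.14, 3.14, 3.14, 3.14, 3.14].

INTERFACE

Orientations are given as a unit quaternion [x, y, z, w].
In Python, from bench import move_ptp, movel, move_j, move_gripper, pause, inverse_kinematics, read_camera, camera_params, MotionError, sign_off, look_for, tip_of, read_time_s, read_qpos, read_joint_vel, read_effort, read_eef_pos, read_tcp_rot, read_ft_force, read_ft_torque, read_finger_gap, read_grasp_force gives the robot as it stands. Calls block until the motion is done:
- move_ptp(position, orientation): joint-space move of the TCP to a pose.
- movel(position, orientation=None, speed=0.15): straight line of the TCP; orientation=None keeps the orientation; speed is the mean speed in m/s.
- move_j(angles): joint-space move.
- move_gripper(opening, effort=None): finger opening in m; effort is the grip in N (None keeps the last); returns when the fingers have stopped.
- pause(seconds).
- inverse_kinematics(position, orientation): joint angles nearest the present ones, or None.
- read_camera(name): name is "scene" or "top" or "wrist"; returns the picture (480x640x3 uint8, red, green, blue); there is no depth.
- camera_params(name): a dict with "K" (3x3 intrinsics, pixels), "camera_from_world" (4x4, takes a point from world to camera coordinates). Camera axes: x right, y down, z forward; pixel columns grow to the right and rows downward; lengths in m; the calibration is good to about 2 mm. A picture is of the moment at which its call begins: read the wrist's pose just before it. camera_params takes no time and is no camera call; for the wrist camera it gives the pose at the moment of the call.
A pose or a line that the arm cannot do raises MotionError and nothing moves.
- sign_off(): hands the job in; it is judged then, once.
Trained networks look in the newest picture that a camera, given by its name, has taken for a name from the list of things; names that differ only in an ending like _2 or _b are one class to them, and where a whole thing is asked for, a point or a joint stands for the part that bears it (a point fixed in the world has none). Each returns a list of dicts, best first, with "confidence" (0 to 1); they miss things now and then, are a little off and sometimes report something else, mostly with a low value. They report only what shows in the picture. A call takes as long as a camera call. They do not tell look-alikes from the thing itself.
- look_for(camera, name): "at" ([column, row] in pixels, amid what is visible of it).
- tip_of(camera, name): "at" ([column, row] in pixels: a listed point, or the origin of a listed thing).
Readings, each from a call of its own:
- read_time_s(): time.
- read_qpos(): joint angles.
- read_joint_vel(): joint speeds.
- read_effort(): joint torques, N m.
- read_eef_pos(): TCP position.
- read_tcp_rot(): TCP orientation.
- read_ft_force(): force on the tool from outside, world axes, zero at the start.
- read_ft_torque(): the same for the moment, N m.
- read_finger_gap(): finger opening in m.
- read_grasp_force(): force on a finger pad.
Only numpy, scipy, OpenCV 4.12 (cv2) and the standard library are available. Lean on these libraries where they do the work, as an engineer would, in place of code of your own. Each camera call takes 0.05 s, during which the arm holds its last target. There are 200 camera calls.

TASK

Two flanged bushings for the printer's feed roller stand on the desk: slide the one with the wide bore fully down the gauge pin, flange first, until it sits on the shoulder, and then draw it off again. Hold it up to the webcam in the air, flanged end towards the lens, about 12 cm straight in front of the glass and with the bore pointing square along the camera's line of sight, and finish while holding it there still in the gripper. Leave the narrow-bored bushing, the stapler, the sticky notes and the foldback clip where they are.

Things in the scene. Friction and masses are not known exactly. Their poses are not given: they have to be found in the camera images.
- bushing_wide: white plastic flanged bushing with the WIDE, thin-walled bore (22 mm), loose, about 45 g; barrel 32 mm outer diameter, 50 mm tall overall; flange 42 mm diameter and 5 mm thick at its lower end. It stands flange down. Origin: centre of the flange's end face (the underside); z runs along the bore from the flange to the plain end (up as it stands)
- bushing_wide_top (a point): centre of the plain end of the wide-bored bushing, 50 mm along z from its origin
- bushing_narrow: the other white bushing: the same outside, but a NARROW bore (10 mm) with a thick wall, which does not go on the pin; stands flange down, origin at the centre of its underside; to be left alone
- gauge: fixed pin gauge: square dark base 66 x 66 x 14 mm, on it a round shoulder 48 mm in diameter with its top 20 mm above the desk, and an upright steel pin 19 mm in diameter, its tip 63 mm above the desk; the last 12 mm of the pin is a cone, 8 mm wide at the tip. Origin: centre of the underside, z up
- gauge_seat (a point): point on the pin's axis at the top of the shoulder, 20 mm above the desk; the seated bushing's origin comes here
- webcam: fixed webcam stand: round black foot 72 mm in diameter with a thin stem; origin at the centre of the foot's underside, -x is the side to which the camera looks (towards the robot)
- webcam_head: webcam head, a black bar 92 mm wide (along its y), 30 x 26 mm in section, round 27 mm lens rim in the middle. Origin: centre of the lens glass, 92 mm above the desk, 15 mm from the stand's axis towards its -x. z: line of sight, outwards from the glass, rising towards the robot, always 30 degrees from vertical; the bushing's z points the same way when rightly presented
- focus (a point): the point in the air on the line of sight, 120 mm in front of the lens glass, where the centre of the flange's end face belongs
- stapler: red desk stapler, 144 x 34 x 57 mm, loose bystander; origin under its centre
- sticky_cube: block of sticky notes, 75 x 76 x 32 mm, loose bystander; origin under its centre
- bulldog_clip: small metal foldback clip lying flat, 42 x 32 x 9 mm, loose bystander; origin under its centre
Not all that is in view belongs to the job. What is shaped like the bushing_wide but pink or purple is not meant. Of the things that look like the gauge, take the one that is farthest to the robot's right at the start.

How it is judged:
On the way:
1. the wide-bored bushing is fully down on the gauge pin, flange on the shoulder (z of bushing_wide in the frame of gauge_seat between -0.003 and 0.003 m and horizontal distance between bushing_wide and gauge_seat below 0.004 m and z of bushing_wide_top in the frame of gauge_seat above 0.045 m), for 0.2 s.
At the end, for the whole second after the job is handed in: The wide-bored bushing, after having been fully down on the gauge pin, is held still by the fingers alone in the air: centre of its flange face within 20 mm of the point 120 mm in front of the lens, its axis within 0.2 rad (11 degrees) of the line of sight, flanged end towards the lens (contact force between the fingers and bushing_wide above 0.5 N and distance between bushing_wide and focus below 0.02 m and angle between the z axis of bushing_wide and the z axis of webcam_head, either way round below 0.2 rad and z of bushing_wide_top in the frame of webcam_head above 0.14 m and height (world z) of bushing_wide above 0.12 m and linear speed of bushing_wide below 0.02 m/s and angular speed of bushing_wide below 0.15 rad/s and contact force between bushing_wide and webcam below 0.2 N and contact force between bushing_wide and gauge below 0.2 N and contact force between bushing_wide and bushing_narrow below 0.2 N); the arm keeps its last pose, push and grip.
It fails at once if the narrow-bored bushing is moved more than 30 mm (distance of bushing_narrow from where it was at the start of the episode above 0.03 m).
It fails at once if the stapler is moved more than 30 mm (distance of stapler from where it was at the start of the episode above 0.03 m).
It fails at once if the sticky cube is moved more than 30 mm (distance of sticky_cube from where it was at the start of the episode above 0.03 m).
It fails at once if the bulldog clip is moved more than 30 mm (distance of bulldog_clip from where it was at the start of the episode above 0.03 m).
It also fails if it takes over 42 s, if anything falls off the work surface, if the arm or the gripper's body presses on something with over 40 N, if the wrist force passes 120 N, or if a joint passes its speed limit or range.

## Working session

There is one attempt and no reset: what is moved stays moved. The work goes in short steps, each a Python script; the robot and the scene stay as the last script left them, time stands still between calls to the robot, and variables do not carry over. Pictures are saved under pics/ and viewed, at most 10 in all, crops included, and the job is handed in when it is done.

```bash
mkdir -p pics; cat > h.py <<'E'
import numpy as np, cv2
from bench import *
def save(n,f,crop=None,s=1):
    im=read_camera(n)[:,:,::-1]
    if crop: im=im[crop[1]:crop[3],crop[0]:crop[2]]
    if s!=1: im=cv2.resize(im,None,fx=s,fy=s,interpolation=cv2.INTER_CUBIC)
    cv2.imwrite('pics/'+f,im)
def ray(cam,uv):
    p=camera_params(cam);K=np.array(p['K']);T=np.array(p['camera_from_world'])
    R=T[:3,:3];o=-R.T@T[:3,3];d=R.T@np.linalg.inv(K)@[uv[0],uv[1],1];return o,d/np.linalg.norm(d)
def at_z(cam,uv,z):
    o,d=ray(cam,uv);return o+d*(z-o[2])/d[2]
def proj(cam,P):
    p=camera_params(cam);c=(np.array(p['camera_from_world'])@[*P,1])[:3];c=np.array(p['K'])@c;return c[:2]/c[2]
def tri(obs):
    A=np.zeros((3,3));b=np.zeros(3)
    for c,uv in obs:
        o,d=ray(c,uv);M=np.eye(3)-np.outer(d,d);A+=M;b+=M@o
    return np.linalg.solve(A,b)
E
python3 - <<'E'
from h import *
np.set_printoptions(precision=4,suppress=True)
for c in('scene','top'):
    save(c,c+'1.png'); print(c,ray(c,(320,240)))
    for n,z in(('bushing_wide',0),('bushing_wide_top',.05),('bushing_narrow',0),('gauge',0),('gauge_seat',.02),('webcam',0),('webcam_head',.092),('stapler',0),('sticky_cube',0),('bulldog_clip',0)):
        for d in tip_of(c,n): print(n,np.round(d['at'],1),round(d['confidence'],2),at_z(c,d['at'],z))
print(read_time_s(),read_tcp_rot(),read_eef_pos())
E
```

```text
scene (array([-0.3591, -0.4736,  0.7644]), array([ 0.7349,  0.3836, -0.5593]))
bushing_wide [281.2 276.9] 0.9 [0.4538 0.0541 0.    ]
bushing_wide [255.8 261.4] 0.84 [0.474  0.1437 0.    ]
bushing_wide [235.4 293.2] 0.71 [0.3465 0.1127 0.    ]
bushing_wide_top [276.3 260. ] 0.74 [0.4496 0.0647 0.05  ]
bushing_wide_top [252.4 244.4] 0.69 [0.4738 0.1516 0.05  ]
bushing_wide_top [234.5 278.2] 0.6 [0.3417 0.1078 0.05  ]
bushing_narrow [199.5 248.2] 0.79 [0.4452 0.3036 0.    ]
gauge [273.3 309.9] 0.68 [0.3437 0.0051 0.    ]
gauge [338.5 282.6] 0.62 [ 0.507  -0.0766  0.    ]
gauge_seat [341.1 278.9] 0.7 [ 0.5    -0.0859  0.02  ]
webcam [465.5 288.7] 0.96 [ 0.6451 -0.3501  0.    ]
webcam_head [464.8 256.5] 0.59 [ 0.6402 -0.3319  0.092 ]
stapler [209.3 279.7] 0.6 [0.3546 0.1969 0.    ]
sticky_cube [398.9 335.3] 0.57 [ 0.4144 -0.2688  0.    ]
bulldog_clip [274.  238.3] 0.6 [0.5869 0.1622 0.    ]
top (array([-0.5987, -0.1106,  1.481 ]), array([ 0.6317,  0.0179, -0.775 ]))
bushing_wide [270.4 281.6] 0.65 [0.446  0.0613 0.    ]
bushing_wide [241.1 269.6] 0.55 [0.4852 0.1514 0.    ]
bushing_wide_top [267.1 268.1] 0.77 [0.4573 0.0691 0.05  ]
bushing_wide_top [243.8 259.8] 0.42 [0.4839 0.1389 0.05  ]
bushing_narrow [188.3 281.8] 0.42 [0.4343 0.2994 0.    ]
gauge [287.4 310.7] 0.94 [0.3487 0.0049 0.    ]
gauge [317.7 268.8] 0.75 [ 0.4985 -0.0739  0.    ]
gauge_seat [286.2 309.6] 0.85 [0.3393 0.0069 0.02  ]
gauge_seat [313.7 260. ] 0.61 [ 0.5153 -0.0613  0.02  ]
webcam [407.9 229.7] 0.58 [ 0.6618 -0.3468  0.    ]
webcam_head [405.6 214. ] 0.5 [ 0.6442 -0.3283  0.092 ]
stapler [220.3 310.7] 0.48 [0.34   0.1928 0.    ]
sticky_cube [385.6 293.2] 0.7 [ 0.4207 -0.2714  0.    ]
bulldog_clip [236.8 240.7] 0.4 [0.5938 0.1775 0.    ]
1.1 [ 0.2176  0.976  -0.      0.    ] [0.2762 0.5884 0.2278]
```

View pics/scene1.png

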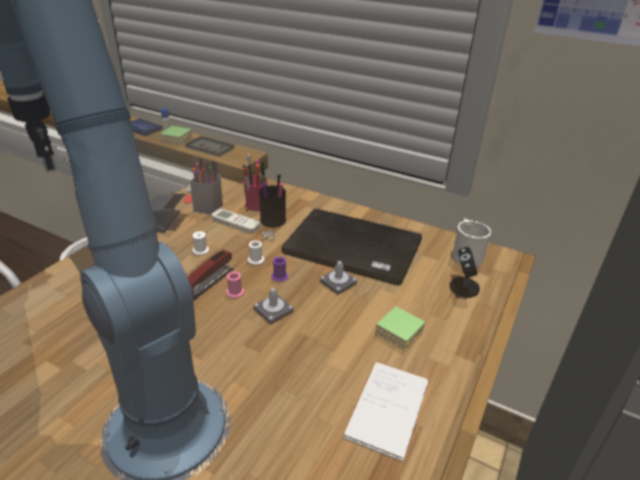

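```bash
python3 - <<'E'
import cv2
im=cv2.imread('pics/scene1.png')[215:335,180:350]
cv2.imwrite('pics/crop1.png',cv2.resize(im,None,fx=4.6,fy=4.6,interpolation=cv2.INTER_CUBIC))
E
```

```text
(no output)
```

View pics/crop1.png

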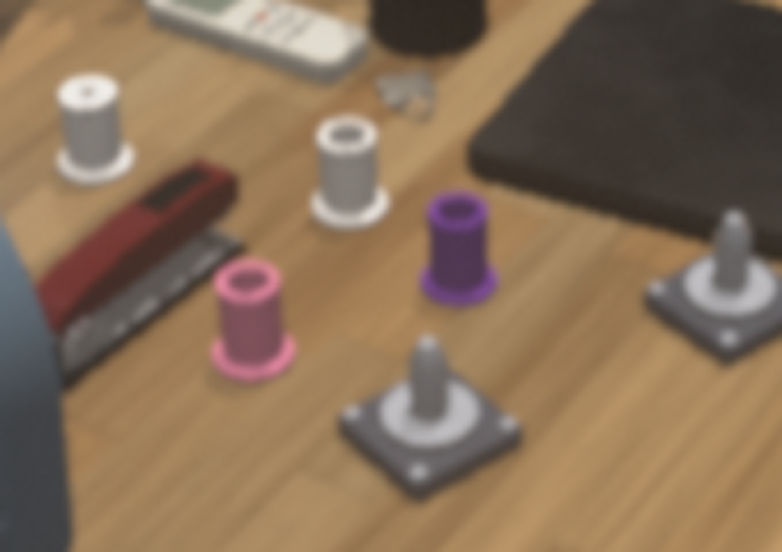

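The picture shows these look-alikes for the wide bushing (scene pixels): white (256,252) with the wide bore, white (199,242) with a small bore, so the narrow one, pink (235,285) and purple (280,268). I choose the one at (256,252), about (0.478, 0.147). Of the two gauges at (273,305) and (338,277), the second is farther right (y≈-0.075), so I take that one.

```bash
cat >> h.py <<'E'
from scipy.spatial.transform import Rotation as Ro
np.set_printoptions(precision=4,suppress=True)
def quat(z,y):
    z=np.array(z,float);z/=np.linalg.norm(z);y=np.array(y,float);y-=z*(y@z);y/=np.linalg.norm(y)
    return Ro.from_matrix(np.c_[np.cross(y,z),y,z]).as_quat()
DOWN=quat([0,0,-1],[1,0,0]); DOWN2=quat([0,0,-1],[-1,0,0])
def obs(names,cam='wrist'):
    for n,z in names:
        for d in tip_of(cam,n): print(n,np.round(d['at'],1),round(d['confidence'],2),at_z(cam,d['at'],z))
E
python3 - <<'E'
from h import *
for q in (DOWN,DOWN2):
    print(inverse_kinematics([.478,.147,.25],q))
j=[inverse_kinematics([.478,.147,.25],q) for q in (DOWN,DOWN2)]
q=DOWN if j[1] is None or (j[0] is not None and abs(j[0][6])<abs(j[1][6])) else DOWN2
move_ptp([.478,.147,.25],q); print(read_time_s(),read_tcp_rot())
p=camera_params('wrist'); print(ray('wrist',(320,240)))
save('wrist','w1.png')
obs([('bushing_wide',0),('bushing_wide_top',.05)])
print(read_time_s())
E
```

```text
[-0.8625  0.0698  0.5067  1.9467 -0.0374  1.1341 -0.341 ]
[-0.5571  0.0736  0.1849  1.9339 -0.0149  1.1353  2.7752]
2.8667 [ 0.7057  0.7085  0.0001 -0.0001]
(array([0.4782, 0.2237, 0.3965]), array([-0.0135, -0.2975, -0.9546]))
bushing_wide [199.2 225.6] 0.91 [0.3509 0.1145 0.    ]
bushing_wide [305.2 274. ] 0.74 [0.4571 0.0625 0.    ]
bushing_wide [331.2 192.2] 0.63 [0.4837 0.149  0.    ]
bushing_wide_top [332.9 204.8] 0.77 [0.4846 0.147  0.05  ]
bushing_wide_top [180.1 237.5] 0.65 [0.3491 0.1169 0.05  ]
bushing_wide_top [302.2 293.1] 0.6 [0.4568 0.0634 0.05  ]
3.0167
```

View pics/w1.png

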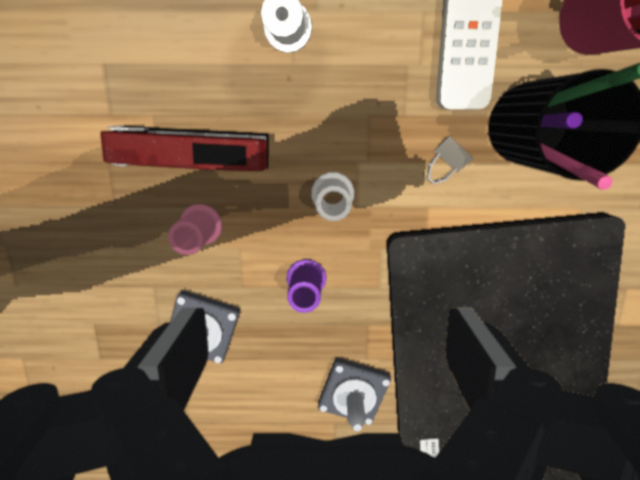

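The wrist view shows the wide bushing's top ring near (333,198), the gauge at (355,395) with four corner screws, the purple bushing at (304,290), the stapler at (187,148) and the clip at (450,157). I'll enlarge both targets for subpixel centres.

```bash
python3 - <<'E'
import cv2,numpy as np
im=cv2.imread('pics/w1.png')
a=cv2.resize(im[160:235,295:370],None,fx=5.2,fy=5.2,interpolation=cv2.INTER_CUBIC)
b=cv2.resize(im[350:440,310:400],(390,390),interpolation=cv2.INTER_CUBIC)
cv2.imwrite('pics/c2.png',np.hstack([a,b]))
E
```

```text
(no output)
```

View pics/c2.png

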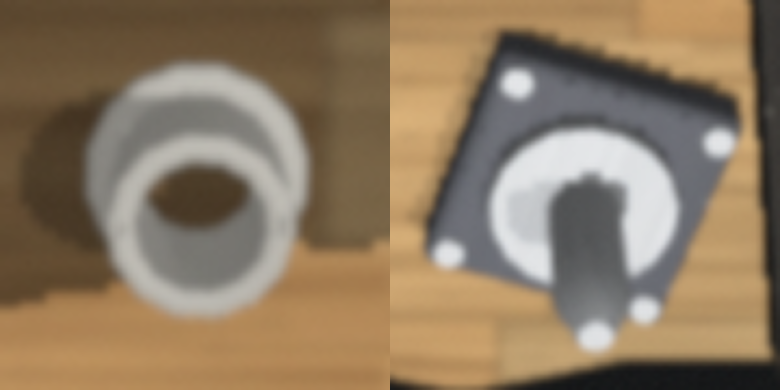

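```bash
python3 - <<'E'
from h import *
print('bush top',at_z('wrist',(333.4,203),.05))
for uv,z in(((353.9,395.2),.014),((357.1,427.4),.063),((354.5,397.6),.02)): print('gauge',at_z('wrist',uv,z))
j=read_qpos()
b=at_z('wrist',(333.4,203),.05)
q=DOWN
move_gripper(.085,40)
movel([b[0],b[1],.034],q,speed=.2)
print(read_time_s(),read_ft_force(),read_eef_pos())
move_gripper(.0,40)
print(read_time_s(),read_finger_gap(),read_grasp_force(),read_ft_force(),read_eef_pos())
E
```

```text
bush top [0.485  0.1486 0.05  ]
gauge [ 0.5104 -0.0768  0.014 ]
gauge [ 0.5103 -0.0764  0.063 ]
gauge [ 0.5106 -0.0753  0.02  ]
4.4667 [ 1.4073  0.5736 -0.1571] [0.4861 0.1489 0.035 ]
5.0167 0.029806417176514808 39.34565261006355 [-1.6361 -0.3211  5.5902] [0.4854 0.149  0.0347]
```

```bash
python3 - <<'E'
from h import *
e=read_eef_pos()
movel([e[0],e[1],.16],speed=.25)
print(read_time_s(),read_finger_gap(),read_grasp_force(),read_ft_force())
move_ptp([.5104,.02,.19],DOWN)
e=read_eef_pos();print(e, 'expected top px',proj('wrist',e+[0,0,.0155]))
save('wrist','w3.png')
for n in('bushing_wide_top','bushing_wide'):
  for d in tip_of('wrist',n): print(n,d, at_z('wrist',d['at'],e[2]+.0155))
print(read_time_s())
E
```

```text
5.6667 0.029988784655165097 39.583856239914894 [-0.2957  0.9774 -0.9652]
[0.5089 0.0191 0.188 ] expected top px [323.7057 329.1774]
bushing_wide_top {'at': [325.6, 328.7], 'confidence': 0.84} [0.5097 0.0214 0.2035]
bushing_wide_top {'at': [250.4, 159.5], 'confidence': 0.83} [0.4857 0.0818 0.2035]
bushing_wide_top {'at': [82.0, 74.7], 'confidence': 0.58} [0.4363 0.1068 0.2035]
bushing_wide {'at': [325.7, 273.3], 'confidence': 0.95} [0.5099 0.0432 0.2035]
bushing_wide {'at': [123.3, 84.5], 'confidence': 0.89} [0.4484 0.1044 0.2035]
bushing_wide {'at': [261.8, 155.0], 'confidence': 0.72} [0.4895 0.0835 0.2035]
6.4167
```

View pics/w3.png

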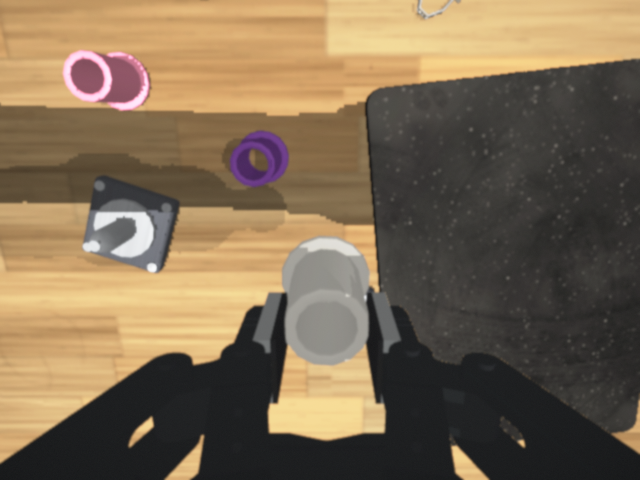

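```bash
python3 - <<'E'
from h import *
t=np.array([.5105,-.0765])
move_ptp([*t,.13],DOWN); movel([*t,.108],DOWN,speed=.08); pause(.3)
e=read_eef_pos(); c=2*t-e[:2]; print(e)
f0=read_ft_force(); print(f0)
for z in(.097,.090,.084,.078,.070,.062,.058):
    movel([*c,z],DOWN,speed=.06)
    f=read_ft_force()-f0; print(z,read_eef_pos(),f,read_ft_torque())
    if np.linalg.norm(f)>15: print('stop');break
print(read_time_s(),read_finger_gap(),read_grasp_force())
save('wrist','w4.png',(200,200,460,440),2.5)
E
```

```text
[ 0.5108 -0.0766  0.1084]
[ 0.81   -0.1154 -0.6222]
0.097 [ 0.5094 -0.0764  0.0962] [-1.7926  0.0171  0.1418] [ 0.0239  0.0282 -0.0511]
0.09 [ 0.5097 -0.0764  0.0895] [-1.2005 -0.5226 -0.1266] [-0.0576 -0.0329  0.0071]
0.084 [ 0.5098 -0.0764  0.0835] [-0.9917 -0.3275  0.7123] [-0.024   0.0374 -0.0191]
0.078 [ 0.5098 -0.0764  0.0775] [-1.0036  0.4722  0.6986] [-0.0184  0.02    0.0087]
0.07 [ 0.5098 -0.0765  0.0695] [-0.7001  0.4749 -0.1146] [-0.0109  0.0211  0.0025]
0.062 [ 0.5099 -0.0765  0.0615] [-0.6621  0.0008 -0.4378] [-0.0221 -0.0203 -0.0401]
0.058 [ 0.5102 -0.0765  0.0578] [-1.0193  0.8508 -0.0812] [-0.0277 -0.012  -0.03  ]
9.5833 0.03015308270648137 39.68886349350214
```

View pics/w4.png

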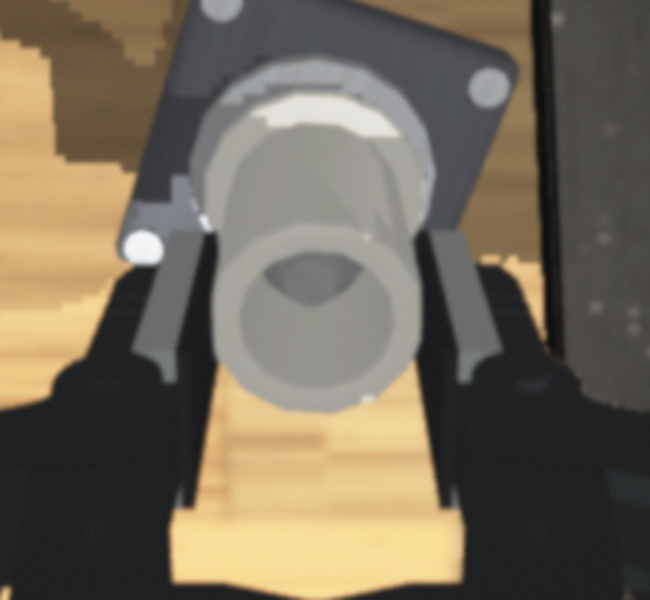

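The bushing is on the pin (tip visible in the bore at crop (315,280)), flange just above the shoulder. Next I seat it until there is contact.

```bash
python3 - <<'E'
from h import *
e=read_eef_pos();c=[.5105,-.0765]
f0=read_ft_force()
z=.058
while z>.050:
    z-=.001
    movel([*c,z],DOWN,speed=.03); pause(.1)
    f=read_ft_force()-f0; print(round(z,4),read_eef_pos(),f)
    if f[2]>8: break
pause(.4)
print(read_time_s(),read_finger_gap(),read_grasp_force(),read_ft_force(),read_eef_pos())
E
```

```text
0.057 [ 0.5106 -0.0765  0.0571] [-0.1136  0.1944 -0.1526]
0.056 [ 0.5106 -0.0765  0.056 ] [ 0.3566 -0.7568 -0.3461]
0.055 [ 0.5106 -0.0765  0.055 ] [-0.3325 -0.5982 -0.7768]
0.054 [ 0.5106 -0.0765  0.0547] [-1.6419  0.1459  5.889 ]
0.053 [ 0.5107 -0.0765  0.0546] [-5.3911  0.5909 11.7536]
11.7833 0.030014659617281683 40.8414738625288 [-4.3832  0.3447 11.3638] [ 0.5107 -0.0765  0.0546]
```

```bash
python3 - <<'E'
from h import *
c=[.5105,-.0765]
movel([*c,.14],DOWN,speed=.15)
print(read_finger_gap(),read_grasp_force(),read_ft_force())
move_ptp([.50,-.36,.30],DOWN); pause(.3)
print(read_time_s(),read_eef_pos())
save('wrist','w5.png')
obs([('webcam',0),('webcam_head',.092)])
print('prior px',proj('wrist',(.642,-.33,.092)),proj('wrist',(.653,-.348,0)))
E
```

```text
0.029788529634117527 39.69269011169672 [-0.7135 -0.7175 -0.9004]
14.05 [ 0.5004 -0.3587  0.2994]
webcam [463.  172.6] 0.86 [ 0.6505 -0.3466  0.    ]
webcam [324.7 329. ] 0.35 [ 0.4995 -0.5385  0.    ]
webcam_head [490.3 174. ] 0.76 [ 0.6435 -0.3354  0.092 ]
prior px [489.2855 167.7144] [465.1745 173.5358]
```

View pics/w5.png

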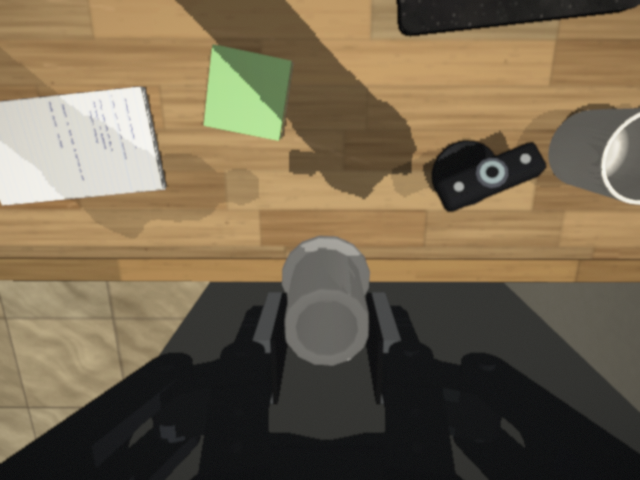

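The lens sits at (491,172), with the two white dots on the bar at (459,187) and (526,158). The foot is at (463,172) and the bushing is held square in the fingers. The bar's direction gives the camera's heading.

```bash
cat > tgt.py <<'E'
from h import *
def target(L,h,off=.0347):
    ax=np.r_[.5*np.array(h),np.cos(np.pi/6)]
    F=np.array(L)+.12*ax
    return ax,F,F+off*ax
E
python3 - <<'E'
from tgt import *
a=at_z('wrist',(458.7,186.7),.092);b=at_z('wrist',(525.5,158.2),.092);L=at_z('wrist',(491,172),.092)
d=(b-a)[:2];d/=np.linalg.norm(d);h=np.array([-d[1],d[0]])
foot=np.array([.651,-.3475])
print(a,b,np.linalg.norm(b-a),(a+b)/2,L,'h',h,'axis',L[:2]-.015*h, 'dir to base',-L[:2]/np.linalg.norm(L[:2]))
ax,F,T=target(L,h); print(ax,F,T)
for y in ([1,0,0],[-1,0,0],[h[0],h[1],0],[-h[0],-h[1],0],[h[1],-h[0],0],[-h[1],h[0],0]):
    print(y,inverse_kinematics(T,quat(-ax,y)),inverse_kinematics(T+.06*ax,quat(-ax,y)))
E
```

```text
[ 0.6171 -0.3466  0.092 ] [ 0.6722 -0.3218  0.092 ] 0.06031064233790423 [ 0.6446 -0.3342  0.092 ] [ 0.6439 -0.3337  0.092 ] h [-0.4097  0.9122] axis [ 0.6501 -0.3474] dir to base [-0.8879  0.4601]
[-0.2049  0.4561  0.866 ] [ 0.6193 -0.279   0.1959] [ 0.6122 -0.2631  0.226 ]
[1, 0, 0] [-0.6482  0.3687  0.9409  1.9022  0.186   0.7013  0.1384] [-0.7193  0.2309  0.9211  1.89    0.3355  0.8386  0.0209]
[-1, 0, 0] [-0.9049  0.822   1.4969  1.9088 -0.6699  0.793  -2.3208] [-1.0266  0.5871  1.4799  1.8972 -0.2871  0.8085 -2.6112]
[np.float64(-0.4097242361332862), np.float64(0.9122094333676862), 0] [-0.3591  0.2831  0.5722  1.8914  0.4115  0.7483  1.8976] [-0.4336  0.1821  0.5804  1.8799  0.4519  0.875   1.8661]
[np.float64(0.4097242361332862), np.float64(-0.9122094333676862), 0] [-0.7764  0.4623  1.1355  1.906  -0.0185  0.6857 -0.8941] [-0.8482  0.2836  1.0932  1.8936  0.2358  0.8166 -1.0964]
[np.float64(0.9122094333676862), np.float64(0.4097242361332862), 0] [-0.6114  0.3514  0.8905  1.901   0.2263  0.7073  0.4765] [-0.6964  0.2245  0.8924  1.8893  0.3484  0.842   0.3811]
[np.float64(-0.9122094333676862), np.float64(-0.4097242361332862), 0] [-0.8937  0.7143  1.4154  1.9086 -0.4984  0.739  -2.08  ] [-0.861   0.2911  1.1117  1.8939  0.2221  0.8142 -2.6559]
```

```bash
python3 - <<'E'
from tgt import *
L=[.6441,-.3339,.092];h=np.array([-.4097,.9122])
ax,F,T=target(L,h);q=quat(-ax,[.912,.41,0])
move_ptp(T+.06*ax,q); movel(T,q,speed=.08); pause(.8)
e=read_eef_pos();R=Ro.from_quat(read_tcp_rot()).as_matrix()
o=e+.0347*R[:,2]
print(read_time_s(),'flange err',o-F,'angle',np.arccos(-R[:,2]@ax),read_finger_gap(),read_grasp_force(),np.abs(read_joint_vel()).max())
save('wrist','w6.png')
for n in('bushing_wide_top','webcam_head'):
    for d in tip_of('wrist',n): print(n,d)
print('expect',proj('wrist',o+.05*ax),proj('wrist',L))
E
```

```text
16.6083 flange err [-0. -0. -0.] angle 0.00304534593085387 0.029689439768284136 39.70660697668791 0.0026423985850748274
bushing_wide_top {'at': [324.7, 328.7], 'confidence': 0.94}
webcam_head {'at': [323.6, 216.7], 'confidence': 0.87}
expect [323.5129 327.297 ] [324.8408 214.806 ]
```

View pics/w6.png

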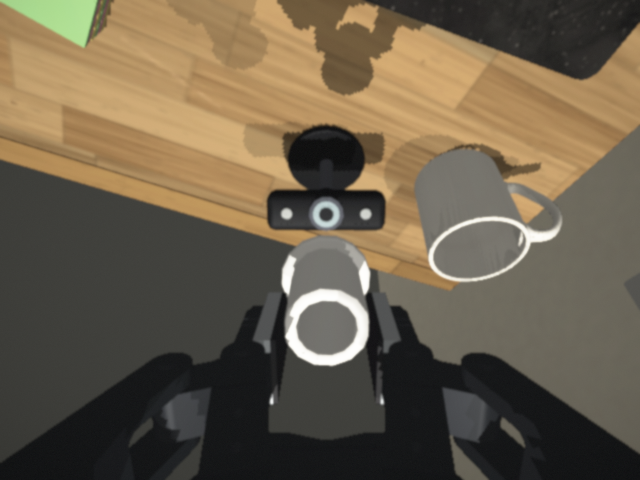

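The lens at (325,214) lies where predicted, with the bar square across the view. The bushing top is at (327,328), held straight with its flange towards the lens.

```bash
python3 -c "
from bench import *
print(sign_off())"
```

```text
the job is handed in; nothing more can be done
None
```

The wide-bored bushing was slid down the right-hand gauge pin until it sat on the shoulder, then drawn off. I handed the job in at about 17 s with it held still, flange towards the lens at the focus point; by arm readings it was within 1 mm and 0.003 rad of the measured target. The hand-in gave no verdict.

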